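# Put the loose sockets back in the socket tray

## Robot

A 6-joint arm with a two-finger parallel gripper is mounted at the origin on the work surface. World frame = base frame: x ahead of the robot, y to its left, z up, the work surface at z = 0. Lengths are in m, angles in degrees, forces in N, time in s.
With the tool pointing down it reaches from about 0.3 to 0.875 m from the base axis. Payload 6.4 kg.
Tool frame: the origin (TCP) lies on the centre line of the jaws, within the pads' length; the fingertips stand 14 mm ahead of it and the grasp point (between the pads) lies 5 mm behind it; z points along the fingers, y is the line along which they close (so a half turn about z gives the same grasp; the last joint's range is limited). The gripper opens to 88 mm and grips with 3 to 60 N. Pads are 18 mm wide; open, the fingers measure 123 mm over their backs; the gripper's body (75 mm by 187 mm) begins 45 mm behind the grasp point.
Start: joints at [61.404, 10.359, 92.074, -0, 77.567, -11.82], TCP at [0.166, 0.551, 0.253] pointing down, gripper open.
Joint ranges: [-171.53, 171.53], [-51.25, 118.39], [17.06, 147.69], [-65.23, 245.23], [0, 150.52], [-178.68, 178.68]. Speed limits (degrees/s): [147.25, 147.25, 172.46, 180, 180, 180].

## Interface

Orientations are given as a 3x3 rotation matrix whose columns are the frame's x, y, z axes.
In Python, from workcell import bot gives the robot as it stands.
- The arm moves only by the shell command python3 -m pendant 'ROWS' [OPENING] [FORCE]. ROWS is a JSON object of lists of equal length, an entry for each row: "linear": the shift along the tool's x, y, z in mm, a list of three; "yaw": the turn about the tool's z in rad. A call has 1 to 12 rows; each row shifts and turns the commanded pose from where the row before left it, along the tool's axes as they then stand; what a row does not reach is not made up. A row lasts 1/10 s, in which the tool goes at most 50 mm and 8.59 degrees, less where a joint would pass 70% of its speed; a pose out of reach is approached as far as the arm can. A call is refused whole if a number of a shift passes 50 or a number of a turn 0.15, either way. A call with a gripper value outside its range is refused whole. OPENING is the opening, from -1 (shut) to 1 (fully open), set as the call begins (- or left out, the last holds). The fingers move at their own pace and stop on an object; FORCE is the grip in N (left out, the last holds). Time passes only in rows, so rows that do not move let the fingers close. It gives the time, the measured TCP pose, the force, the opening and the grip force at its end, in the units of the state.
- bot.state(): the state, without advancing time (a new reading comes with each control period).
- bot.snapshot(name): name is "side" or "top" or "wrist"; returns a dict with "color" (400x640x3 uint8, blue, green, red), "fx", "fy", "cx", "cy" (pixels), "k1" (the pictures are not rectified: a ray, as slopes to the right and down, at radius r is drawn at 1 + k1 r^2 times it, then the intrinsics apply), "R" (3x3) and "t" (3): a world point X has camera coordinates R X + t. Camera axes: x right, y down, z forward; pixel columns grow to the right and rows downward; lengths in m; the calibration is good to about 2 mm. A picture is of the moment at which its call begins. There is no depth.
- bot.close_job(): hands the job in; it is judged then, once.
The state is a dict: "time": time; "joint_positions": joint angles; "qd": joint speeds; "joint_efforts": joint torques, N m; "tcp_pos": TCP position; "ee_rot": TCP orientation; "wrist_force": force on the tool from outside, world axes, zero at the start; "ft_torque": the same for the moment, N m; "opening": finger opening in m; "gripper_force": force on a finger pad.
Only numpy, scipy, OpenCV 4.12 (cv2) and the standard library are available. Lean on these libraries where they do the work, as an engineer would, in place of code of your own. Each camera call takes 0.05 s, during which the arm holds its last target. There are 200 camera calls.

## Task

Put the four loose sockets back in the yellow socket tray, each standing upright, hexagon opening up as it is now, at the bottom of the round well of its own size: the smallest socket in the smallest well and so on up to the largest. Lower them in rather than dropping them, and leave the two round-bored wheel spacers, which look much like sockets, standing where they are on the bench.

Things in the scene. Friction and masses are not known exactly. Their poses are not given: they have to be found in the camera images.
- socket_14: loose 14 mm deep socket: a straight, smooth steel cylinder 20 mm in diameter and 78 mm tall, standing upright on its closed-off drive end, with a six-sided (hexagon) opening 14 mm across flats, 34 mm deep, in its top. Origin: centre of the underside, z up along its axis
- socket_22: loose 22 mm deep socket: a straight, smooth steel cylinder 30 mm in diameter and 78 mm tall, standing upright on its closed-off drive end, with a six-sided (hexagon) opening 22 mm across flats, 34 mm deep, in its top. Origin: centre of the underside, z up along its axis
- socket_30: loose 30 mm deep socket: a straight, smooth steel cylinder 40 mm in diameter and 78 mm tall, standing upright on its closed-off drive end, with a six-sided (hexagon) opening 30 mm across flats, 34 mm deep, in its top. Origin: centre of the underside, z up along its axis
- socket_38: loose 38 mm deep socket: a straight, smooth steel cylinder 50 mm in diameter and 78 mm tall, standing upright on its closed-off drive end, with a six-sided (hexagon) opening 38 mm across flats, 34 mm deep, in its top. Origin: centre of the underside, z up along its axis
- well_14: the 14 mm socket's place in the tray: a fixed grey plastic block 72 x 72 x 30 mm with a black-floored round well 29 mm wide and 25 mm deep in its top. Origin: centre of the block's underside; the well's floor lies 5 mm and its mouth 30 mm above it; z up. The four blocks stand in any order in one row, 74 mm apart along their y axes
- well_22: the 22 mm socket's place in the tray: a fixed grey plastic block 72 x 72 x 30 mm with a black-floored round well 39 mm wide and 25 mm deep in its top. Origin: centre of the block's underside; the well's floor lies 5 mm and its mouth 30 mm above it; z up. The row stands in a fixed shallow yellow tray, 144 x 306 mm, walls 28 mm high
- well_30: the 30 mm socket's place in the tray: a fixed grey plastic block 72 x 72 x 30 mm with a black-floored round well 49 mm wide and 25 mm deep in its top. Origin: centre of the block's underside; the well's floor lies 5 mm and its mouth 30 mm above it; z up. On the blocks' +x side, 38 to 101 mm off the row's centre line, lie the tray's ratchet and extension bar, under 34 mm high
- well_38: the 38 mm socket's place in the tray: a fixed grey plastic block 72 x 72 x 30 mm with a black-floored round well 59 mm wide and 25 mm deep in its top. Origin: centre of the block's underside; the well's floor lies 5 mm and its mouth 30 mm above it; z up. A socket larger than a well's own does not go into it
- spacer_tube: look-alike, not a socket: a plain steel wheel-spacer tube 32 mm in diameter, 72 mm tall, standing loose on end, with a round 21 mm bore right through. Origin: centre of the underside. (A loose wheel bearing and an axle nut, unlisted and under 20 mm high, lie among the sockets and spacers)
- spacer_flanged: look-alike, not a socket: a steel wheel spacer, 40 mm barrel, 60 mm tall, standing loose on a 56 mm wide, 6 mm thick flange, with a round 21 mm bore right through. Origin: centre of the underside. (Sockets, spacers, bearing and nut start at least 90 mm apart, centre to centre)
Mind the look-alikes: they are no part of the job. What is shaped like the well_30 but brown, green or red is not meant.

How it is judged:
By the outcome, as a careful person would: the job done as asked, in the order asked, and still so for the second after the job is handed in, with the robot touching nothing.
It also fails if it takes over 106 s, if anything falls off the work surface, if the arm or the gripper's body presses on something with over 40 N, if the wrist force passes 120 N, or if a joint passes its speed limit or range.

## Working session

There is one attempt and no reset: what is moved stays moved. The work goes in short steps, Python scripts to look and compute and a shell command to move; the robot and the scene stay as the last step left them, time stands still between calls to the robot, and variables do not carry over. Pictures are saved under pics/ and viewed, at most 14 in all, crops included, and the job is handed in when it is done.

```bash
mkdir -p pics; ls; python3 - <<'E'
from workcell import bot
import cv2,pickle
s=bot.state();print(s)
for n in ("top","side"):
    d=bot.snapshot(n);pickle.dump(d,open(f"{n}.pkl","wb"));cv2.imwrite(f"pics/{n}0.png",d["color"])
    print(n,d["fx"],d["cx"],d["cy"],d["k1"],d["R"],d["t"])
E
```

```text
pics
{'time': 0.0, 'joint_positions': array([ 6.14037632e+01,  1.04001112e+01,  9.21307209e+01, -2.75753365e-05,
        7.75655311e+01, -1.18216609e+01]), 'qd': array([ 0.00628075,  0.14183006,  0.06169214,  0.05832237, -0.09781691,
        0.03139245]), 'joint_efforts': array([ 1.41577799e-03, -4.33854818e+01, -3.41855550e+01,  7.03482516e-02,
        3.84058699e-02, -1.30574635e-04]), 'tcp_pos': array([0.16570498, 0.55008863, 0.25183548]), 'ee_rot': array([[-9.57447548e-01,  2.88606211e-01, -8.04579277e-04],
       [ 2.88607127e-01,  9.57446471e-01, -1.47691537e-03],
       [ 3.44094641e-04, -1.64627631e-03, -9.99998586e-01]]), 'wrist_force': array([-0.69181266, -0.79368026,  0.32527791]), 'ft_torque': array([ 0.04465878, -0.04061639, -0.01009052]), 'gripper_force': 0.0, 'opening': 0.08843769850661233}
top 382.66377924783677 313.33218153062955 205.35353314426047 -0.049651396395496636 [[ 0.02295712 -0.99940245  0.02584001]
 [-0.99339228 -0.02571103 -0.11185138]
 [ 0.11244891 -0.02310148 -0.99338893]] [-0.02471832  0.6363078   1.12218819]
side 413.5115199069645 318.02532625682267 201.7521128974045 -0.055889410154098984 [[ 0.88628286 -0.46280285  0.01778226]
 [-0.33551255 -0.66803809 -0.66419609]
 [ 0.31927107  0.58269944 -0.74734687]] [-0.55693873  0.24515958  0.87995985]
```

View pics/top0.png

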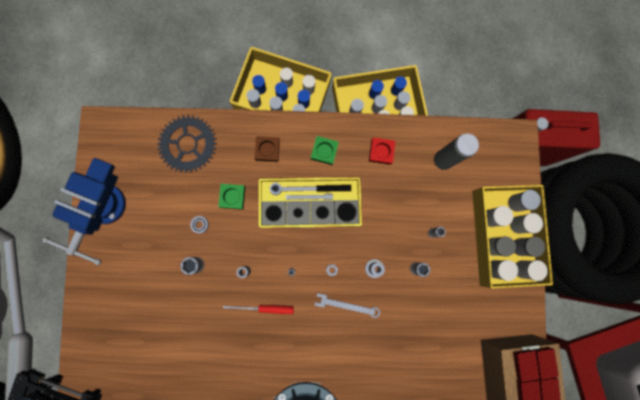

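View pics/side0.png

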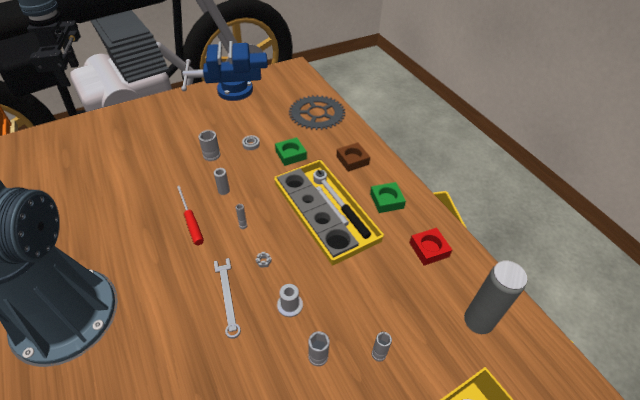

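```bash
python3 - <<'E'
import cv2,numpy as np
a=cv2.imread("pics/side0.png");b=cv2.imread("pics/top0.png")
c=lambda im,x,y:cv2.resize(im[y-25:y+25,x-25:x+25],(250,250),interpolation=cv2.INTER_CUBIC)
r1=np.hstack([c(a,210,143),c(a,223,179),c(a,241,215)])
r2=np.hstack([c(a,318,346),c(a,382,345),c(b,242,271)])
cv2.imwrite("pics/crops.png",np.vstack([r1,r2]))
cv2.imwrite("pics/topc.png",cv2.resize(b[170:290,170:450],(784,336),interpolation=cv2.INTER_CUBIC))
E
```

```text
(no output)
```

View pics/crops.png

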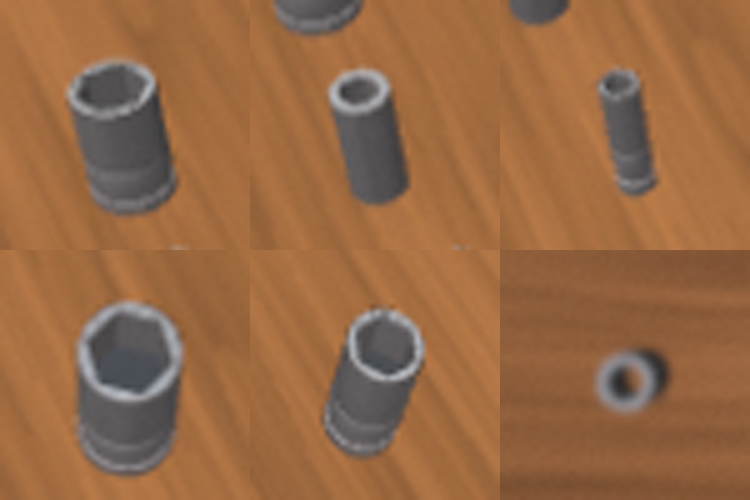

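View pics/topc.png

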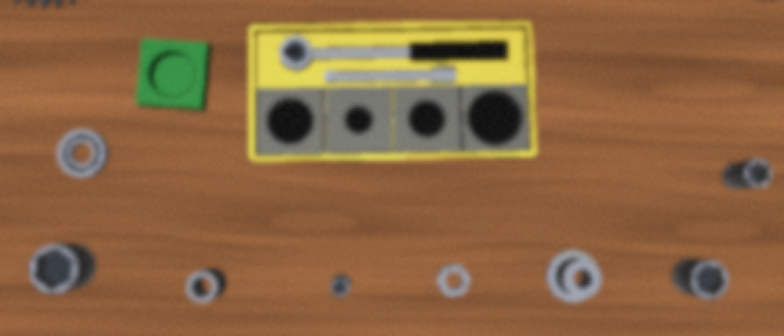

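```bash
cat > h.py <<'E'
import cv2,numpy as np,pickle
def cast(d,px,z):
    K=np.array([[d["fx"],0,d["cx"]],[0,d["fy"],d["cy"]],[0,0,1]])
    # r'=r(1+k1 r^2): OpenCV's k1 model
    u=cv2.undistortPoints(np.float64(px).reshape(-1,1,2),K,np.array([d["k1"],0,0,0]))[:,0]
    R=np.array(d["R"]);C=-R.T@np.array(d["t"])
    D=np.c_[u,np.ones(len(u))]@R
    return C+D*((z-C[2])/D[:,2])[:,None]
def project(d,X):
    K=np.array([[d["fx"],0,d["cx"]],[0,d["fy"],d["cy"]],[0,0,1]])
    return cv2.projectPoints(np.float64(X).reshape(-1,1,3),cv2.Rodrigues(np.array(d["R"]))[0],np.float64(d["t"]),K,np.array([d["k1"],0,0,0]))[0][:,0]
def blob(d,c,h,mask,z,S=4):
    """points (world, plane z) of the hull of the largest masked blob in a window of half-size h round c"""
    x0,y0=int(c[0]-h),int(c[1]-h)
    im=cv2.resize(d["color"][y0:y0+2*h,x0:x0+2*h],None,fx=S,fy=S,interpolation=cv2.INTER_CUBIC)
    cs=cv2.findContours(mask(im).astype(np.uint8),cv2.RETR_EXTERNAL,cv2.CHAIN_APPROX_NONE)[0]
    k=cv2.convexHull(max(cs,key=cv2.contourArea))[:,0]
    P=cast(d,(k+.5)/S-.5+[x0,y0],z)[:,:2]
    (cx,cy),r=cv2.minEnclosingCircle((P*1000).astype(np.float32))
    return np.array([cx,cy]),2*r
E
python3 - <<'E'
from h import *
T=pickle.load(open("top.pkl","rb"));S=pickle.load(open("side.pkl","rb"))
def grey(im,lo=0): 
    h=cv2.cvtColor(im,cv2.COLOR_BGR2HSV);return (h[...,1]<70)&(h[...,2]>lo)
obj={"14":((291,272),(239,206)),"22":((440,231),(384,339)),"30":((423,269),(319,338)),"38":((190,266),(208,135))}
for n,(a,b) in obj.items():
    for lo in (110,130):
        print(n,lo,"top",*[np.round(v,1) for v in blob(T,a,16,lambda i:grey(i,lo),.078)],"side",*[np.round(v,1) for v in blob(S,b,14,lambda i:grey(i,lo),.078)])
dk=lambda i:i.max(2)<45
for n,a,b in (("30",(274,213),(294,181)),("14",(298,213),(308,198)),("22",(322,212),(322,217)),("38",(347,212),(338,239))):
    print("well",n,*[np.round(v,1) for v in blob(T,a,13,dk,.03)],*[np.round(v,1) for v in blob(S,b,18,dk,.03)])
E
```

```text
14 110 top [438.9  50.6] 20.0 side [439.1  50.6] 22.4
14 130 top [436.2  42.3] 0.0 side [444.6  53.5] 16.3
22 110 top [ 564.2 -382.7] 32.1 side [ 566.5 -384.1] 30.1
22 130 top [ 552.5 -389.9] 7.4 side [ 566.9 -383.5] 30.0
30 110 top [ 452.7 -330. ] 42.4 side [ 454.2 -331.4] 41.0
30 130 top [ 454.3 -334.9] 39.0 side [ 454.7 -331.2] 40.1
38 110 top [449.4 344. ] 52.7 side [450.3 344.7] 52.5
38 130 top [449.7 346.7] 50.9 side [450.9 345.9] 50.6
well 30 [611.9 111.8] 44.3 [611.2 107.5] 40.5
well 14 [614.7  38.1] 24.1 [612.7 104.6] 35.4
well 22 [618.  -35.9] 34.2 [619.9 -35.9] 34.1
well 38 [ 621.3 -110.1] 54.3 [ 622.6 -110.6] 54.9
```

```bash
python3 -m pendant '{"linear":[[0,0,0],[0,0,0],[0,0,0],[0,0,0],[0,0,0],[0,0,0],[0,0,0],[0,0,0],[0,0,0]],"yaw":[0.142,0.142,0.142,0.142,0.142,0.142,0.142,0.142,0.142]}' 1 30
python3 -m pendant '{"linear":[[-41.7,22.75,0],[-41.7,22.75,0],[-41.7,22.75,0],[-41.7,22.75,0],[-41.7,22.75,0],[-41.7,22.75,0],[-41.7,22.75,0],[-41.7,22.75,0],[-41.7,22.75,0],[-41.7,22.75,0],[-41.7,22.75,0],[-41.7,22.75,0]],"yaw":[0,0,0,0,0,0,0,0,0,0,0,0]}'
python3 -m pendant '{"linear":[[0,0,0],[0,0,0],[0,0,0]],"yaw":[0,0,0]}'
python3 - <<'E'
from workcell import bot
import cv2,pickle
from h import *
d=bot.snapshot("wrist");pickle.dump(d,open("w1.pkl","wb"));cv2.imwrite("pics/w1.png",d["color"])
print(bot.state()["ee_rot"],project(d,[.439,.0506,.078]))
E
```

```text
time: 1.0
tcp_pos: [0.1658, 0.5503, 0.2522]
ee_rot: [[0.006, 1.0, -0.001], [1.0, -0.006, -0.001], [-0.001, -0.001, -1.0]]
wrist_force: [-0.2, -1.1, 0.5]
opening: 0.0882
gripper_force: 0.0
time: 2.2
tcp_pos: [0.4393, 0.0482, 0.2526]
ee_rot: [[0.0, 1.0, 0.0], [1.0, -0.0, 0.0], [0.0, 0.0, -1.0]]
wrist_force: [-0.3, -0.1, 0.4]
opening: 0.0879
gripper_force: 0.0
time: 2.5
tcp_pos: [0.4383, 0.051, 0.2523]
ee_rot: [[-0.001, 1.0, -0.001], [1.0, 0.001, 0.001], [0.001, -0.001, -1.0]]
wrist_force: [0.3, 0.2, 0.3]
opening: 0.0881
gripper_force: 0.0
[[-1.54838030e-03  9.99998574e-01 -6.74094632e-04]
 [ 9.99998736e-01  1.54862345e-03  3.60339153e-04]
 [ 3.61382557e-04 -6.73535838e-04 -9.99999708e-01]] [[318.69310696 178.88838805]]
```

View pics/w1.png

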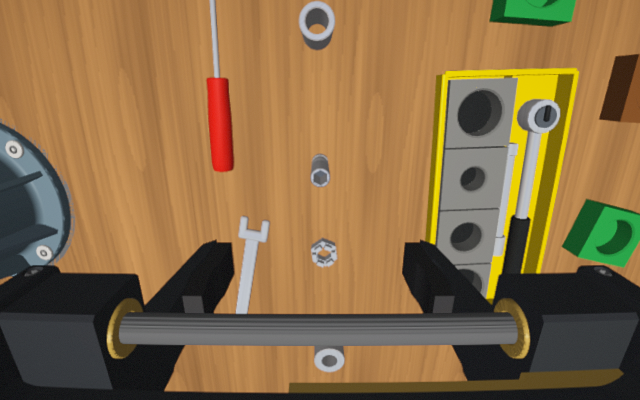

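```bash
python3 -m pendant '{"linear":[[0,0,40],[0,0,40],[0,0,40],[0,0,40],[0,0,25],[0,0,15],[0,0,0],[0,0,0]],"yaw":[0,0,0,0,0,0,0,0]}' 1 30
python3 -m pendant '{"linear":[[0,0,0],[0,0,0],[0,0,0],[0,0,0],[0,0,0],[0,0,0],[0,0,0],[0,0,0],[0,0,0],[0,0,0]],"yaw":[0,0,0,0,0,0,0,0,0,0]}' -1 30
python3 - <<'E'
from h import *
d=pickle.load(open("w1.pkl","rb"));T=pickle.load(open("top.pkl","rb"))
dk=lambda i:i.max(2)<40
for a,b in (((479,112),(274,213)),((472,178),(298,213)),((465,236),(322,212))):
    for z in (.03,.005): print(z,*[np.round(v,1) for v in blob(d,a,30,dk,z,2)],*[np.round(v,1) for v in blob(T,b,13,dk,z)])
E
```

```text
time: 3.35
tcp_pos: [0.4388, 0.0512, 0.0531]
ee_rot: [[-0.002, 1.0, -0.0], [1.0, 0.002, 0.0], [0.0, -0.0, -1.0]]
wrist_force: [-0.8, 0.4, 1.1]
opening: 0.0881
gripper_force: 0.0
time: 4.35
tcp_pos: [0.4389, 0.0501, 0.0527]
ee_rot: [[-0.0, 1.0, -0.0], [1.0, 0.0, 0.0], [0.0, -0.0, -1.0]]
wrist_force: [0.2, -0.2, -0.2]
opening: 0.0192
gripper_force: 29.9
0.03 [615.9 110.8] 5.9 [611.8 111.8] 43.3
0.005 [628.5 109.1] 6.3 [614.1 113.8] 44.2
0.03 [614.5  50.3] 2.9 [615.1  37.8] 22.9
0.005 [626.9  44.4] 3.1 [617.5  38.3] 23.3
0.03 [597.3 -62.3] 39.3 [617.7 -35.8] 33.3
0.005 [608.5 -76.1] 42.1 [620.1 -37. ] 34.0
```

```bash
python3 - <<'E'
from h import *
d=pickle.load(open("w1.pkl","rb"))
print(d["color"][178,450:495].max(1),d["color"][112,448:512].max(1))
for t in (70,80,90):
  for a,h in (((479,112),28),((472,178),17),((465,236),22)):
    print(t,*[np.round(v,1) for v in blob(d,a,h,lambda i:i.max(2)<t,.03)])
E
```

```text
[141 141 142 141 142 141 141 141 141 136 100  56  42  42  42  41  44  44
  42  46  45  42  44  43  54  67  67  67  63  65  66  63  63  61  73 108
 124 130 138 140 140 141 139 141 139] [134 142 142 141 142 142 142 142 140 113  66  44  39  43  44  42  44  42
  45  41  44  42  44  40  42  43  40  40  44  40  42  41  41  41  41  42
  43  41  41  41  41  39  43  56  61  62  62  63  59  62  62  63  61  75
 111 123 125 135 138 138 138 139 138 138]
70 [614.1 112.2] 48.3
70 [617.   38.2] 27.8
70 [620.  -35.9] 37.8
80 [614.1 112.2] 48.8
80 [617.1  38.1] 28.4
80 [620.1 -36. ] 38.5
90 [614.1 112.2] 49.2
90 [617.2  38.1] 29.0
90 [620.2 -36. ] 39.1
```

```bash
python3 -m pendant '{"linear":[[0,0,-10],[0,0,-30],[0,0,-40],[0,0,-40],[0,0,-30],[-3,44.5,0],[-3,44.5,0],[-3,44.5,0],[-3,44.5,0],[0,0,0],[0,0,0],[0,0,0]],"yaw":[0,0,0,0,0,0,0,0,0,0,0,0]}'
python3 - <<'E'
from workcell import bot
import cv2,pickle
d=bot.snapshot("side");pickle.dump(d,open("s2.pkl","wb"));cv2.imwrite("pics/s2.png",d["color"][100:300,180:440].repeat(3,0).repeat(3,1)[:600,:780])
E
```

```text
time: 5.55
tcp_pos: [0.6157, 0.0384, 0.2027]
ee_rot: [[-0.0, 1.0, -0.001], [1.0, 0.0, 0.0], [0.0, -0.001, -1.0]]
wrist_force: [-0.3, 0.9, -0.8]
opening: 0.0193
gripper_force: 29.9
```

View pics/s2.png

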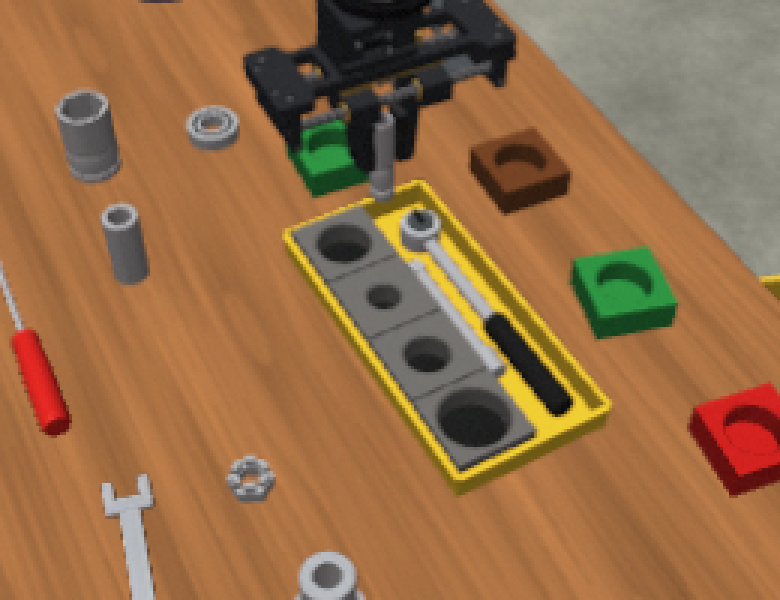

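The 14 mm socket hangs straight below the fingers at about crop (382,155), above the tray; all wells are free. Lowering it.

```bash
python3 -m pendant '{"linear":[[0,1,30],[0,0,40],[0,0,25],[0,0,15],[0,0,10],[0,0,10],[0,0,5],[0,0,4],[0,0,3],[0,0,2],[0,0,0],[0,0,0]],"yaw":[0,0,0,0,0,0,0,0,0,0,0,0]}'
```

```text
time: 6.8
tcp_pos: [0.6189, 0.038, 0.0605]
ee_rot: [[-0.0, 1.0, 0.002], [1.0, 0.0, -0.0], [-0.0, 0.002, -1.0]]
wrist_force: [-2.9, 0.3, 6.3]
opening: 0.019
gripper_force: 29.9
```

```bash
python3 -m pendant '{"linear":[[0,-1,0],[0,0,0.5],[0,0,0.5],[0,0,0],[0,0,0]],"yaw":[0,0,0,0,0]}'; python3 -m pendant '{"linear":[[0,0,0.5],[0,0,0.5],[0,0,0],[0,0,0]],"yaw":[0,0,0,0]}'
```

```text
time: 7.3
tcp_pos: [0.6187, 0.038, 0.0605]
ee_rot: [[-0.0, 1.0, 0.004], [1.0, 0.0, -0.0], [-0.0, 0.004, -1.0]]
wrist_force: [-2.7, 1.2, 11.5]
opening: 0.0191
gripper_force: 29.9
time: 7.7
tcp_pos: [0.619, 0.038, 0.0604]
ee_rot: [[-0.0, 1.0, 0.004], [1.0, 0.0, -0.001], [-0.001, 0.004, -1.0]]
wrist_force: [-5.6, 0.4, 17.2]
opening: 0.0194
gripper_force: 30.0
```

```bash
python3 -m pendant '{"linear":[[0,0,-1],[0,0,-1],[0,0,0],[0,0,0]],"yaw":[0,0,0,0]}'
python3 - <<'E'
from workcell import bot
import cv2
from h import *
d=bot.snapshot("side");w=bot.snapshot("wrist")
a=cv2.resize(d["color"][150:250,270:370],(400,400),interpolation=cv2.INTER_CUBIC)
b=cv2.resize(w["color"][100:300,220:420],(400,400),interpolation=cv2.INTER_CUBIC)
cv2.imwrite("pics/p3.png",np.hstack([a,b]))
E
```

```text
time: 8.1
tcp_pos: [0.6186, 0.038, 0.0605]
ee_rot: [[-0.0, 1.0, 0.004], [1.0, 0.0, -0.0], [-0.0, 0.004, -1.0]]
wrist_force: [-0.4, 1.0, 7.6]
opening: 0.0189
gripper_force: 29.9
```

View pics/p3.png

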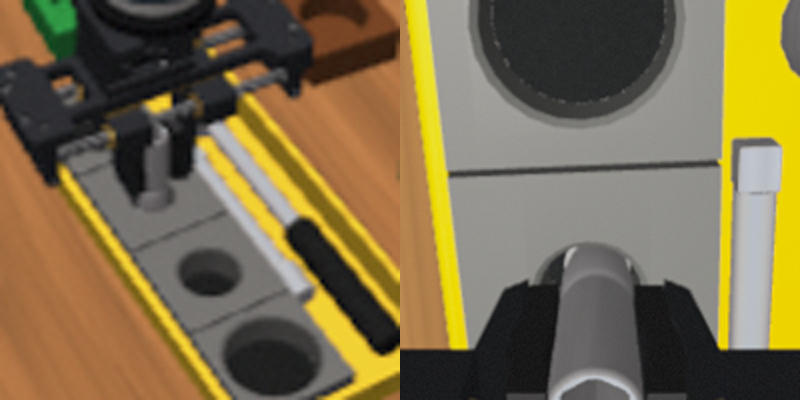

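```bash
python3 - <<'E'
from workcell import bot
from h import *
w=bot.snapshot("wrist");d=bot.snapshot("side")
for z in (.083,.086,.1,.108): print(z,project(w,[.6186,.038,z]),project(w,[.6186,.048,z]))
for z in (.005,.03): print(project(d,[.6186,.038,z]),(project(d,[.6186,.038,z])-[270,150])*4)
# well mouth seen in wrist, socket edges at mouth height
for x in (.6025,.6086,.6286,.6315):print((project(w,[x,.038,.03])-[220,100])*2+[400,0])
print((project(w,[.617,.0526,.03])-[220,100])*2+[400,0],(project(w,[.6186,.048,.03])-[220,100])*2+[400,0])
E
```

```text
0.083 [[318.16333884 305.24999575]] [[318.15885262 284.36652607]]
0.086 [[318.20205176 310.01831061]] [[318.19854461 288.80045795]]
0.1 [[318.40759637 335.3140917 ]] [[318.41020358 312.43069265]]
0.108 [[318.54732057 352.48864756]] [[318.55498867 328.58129916]]
[[308.14632608 205.11221832]] [[152.58530434 220.44887327]]
[[308.14561858 198.79639563]] [[152.58247433 195.1855825 ]]
[[538.44546023 290.97448359]]
[[560.00600382 290.94133552]]
[[630.69357038 290.77072598]]
[[640.93477729 290.7381385 ]]
[[589.51239614 243.26645966]] [[595.33241703 258.53369965]]
```

```bash
python3 -m pendant '{"linear":[[0,0,0],[0,0,0],[0,0,0],[0,0,0],[0,0,0],[0,0,-10],[0,0,-20],[0,0,-40],[0,0,-40],[0,0,-35],[0,0,0],[0,0,0]],"yaw":[0,0,0,0,0,0,0,0,0,0,0,0]}' 0.1
python3 -m pendant '{"linear":[[-47,-5.8,0],[-47,-5.8,0],[-47,-5.8,0],[-47,-5.8,0],[-47,-5.8,0],[-47,-5.8,0],[-47,-5.8,0],[-47,-5.8,0],[-45.5,-5.8,0],[0,0,0],[0,0,0],[0,0,0]],"yaw":[0,0,0,0,0,0,0,0,0,0,0,0]}' 1
python3 - <<'E'
from workcell import bot
import cv2
from h import *
d=bot.snapshot("side");cv2.imwrite("pics/p4.png",cv2.resize(d["color"][150:250,270:370],(400,400),interpolation=cv2.INTER_CUBIC))
w=bot.snapshot("wrist");cv2.imwrite("pics/w4.png",w["color"]);pickle.dump(w,open("w4.pkl","wb"))
def grey(im,lo=0): 
    h=cv2.cvtColor(im,cv2.COLOR_BGR2HSV);return (h[...,1]<60)&(h[...,2]>lo)
for c in ((565.5,-383.5),(454,-331)):
    p=project(w,[c[0]/1000,c[1]/1000,.078])[0];print(p,*[blob(w,p,28,lambda i:grey(i,lo),.078,3) for lo in (130,150)])
E
```

```text
time: 9.5
tcp_pos: [0.6175, 0.0381, 0.2054]
ee_rot: [[-0.0, 1.0, 0.003], [1.0, 0.0, -0.0], [-0.0, 0.003, -1.0]]
wrist_force: [-1.0, 0.3, -0.2]
opening: 0.0486
gripper_force: 0.0
time: 10.7
tcp_pos: [0.5645, -0.3817, 0.2022]
ee_rot: [[-0.001, 1.0, -0.002], [1.0, 0.001, 0.002], [0.002, -0.002, -1.0]]
wrist_force: [0.0, -0.1, 0.6]
opening: 0.0879
gripper_force: 0.0
[318.75902446 196.38737344] (array([ 566.47027588, -382.88769531]), 29.817171096801758) (array([ 566.57080078, -383.04714966]), 29.475921630859375)
[180.1193291  134.23200022] (array([ 455.40200806, -330.46014404]), 39.41612243652344) (array([ 454.98852539, -330.56652832]), 39.1496467590332)
```

```bash
python3 -c "
import cv2,numpy as np
a=cv2.imread('pics/p4.png');b=cv2.imread('pics/w4.png')
cv2.imwrite('pics/p4b.png',np.hstack([a[:,100:260],b]))"
```

```text
(no output)
```

View pics/p4b.png

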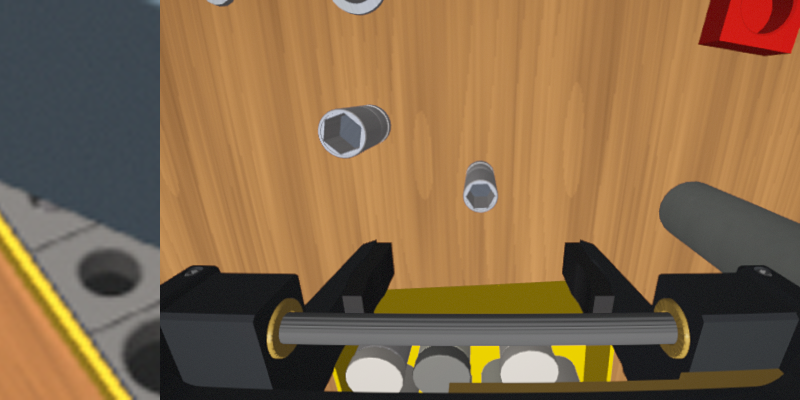

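```bash
python3 -m pendant '{"linear":[[-1,1,0],[0,0,40],[0,0,40],[0,0,35],[0,0,20],[0,0,15],[0,0,0],[0,0,0]],"yaw":[0,0,0,0,0,0,0,0]}' 1 30
python3 -m pendant '{"linear":[[0,0,0],[0,0,0],[0,0,0],[0,0,0],[0,0,0],[0,0,0],[0,0,0],[0,0,0],[0,0,0],[0,0,0]],"yaw":[0,0,0,0,0,0,0,0,0,0]}' -1 30
```

```text
time: 11.6
tcp_pos: [0.5664, -0.3845, 0.0547]
ee_rot: [[-0.0, 1.0, 0.001], [1.0, 0.0, -0.001], [-0.001, 0.001, -1.0]]
wrist_force: [0.8, 0.1, 0.1]
opening: 0.0882
gripper_force: 0.0
time: 12.6
tcp_pos: [0.5658, -0.3844, 0.0537]
ee_rot: [[0.0, 1.0, 0.0], [1.0, -0.0, 0.0], [0.0, 0.0, -1.0]]
wrist_force: [-0.1, 0.4, -0.1]
opening: 0.0289
gripper_force: 29.9
```

```bash
python3 -m pendant '{"linear":[[0,0,-10],[0,0,-30],[0,0,-40],[0,0,-40],[0,0,-30],[43.4,6.8,0],[43.4,6.8,0],[43.4,6.8,0],[43.4,6.8,0],[43.4,6.8,0],[43.4,6.8,0],[43.4,6.8,0]],"yaw":[0,0,0,0,0,0,0,0,0,0,0,0]}'
python3 -m pendant '{"linear":[[43.4,6.8,0],[0,0,0],[0,0,0],[0,0,0]],"yaw":[0,0,0,0]}'
```

```text
time: 13.8
tcp_pos: [0.613, -0.0787, 0.2041]
ee_rot: [[0.0, 1.0, -0.0], [1.0, -0.0, 0.0], [0.0, -0.0, -1.0]]
wrist_force: [0.7, 0.2, -3.0]
opening: 0.0292
gripper_force: 29.9
time: 14.2
tcp_pos: [0.6199, -0.0379, 0.2038]
ee_rot: [[0.0, 1.0, -0.0], [1.0, -0.0, -0.0], [-0.0, -0.0, -1.0]]
wrist_force: [0.6, 0.5, -2.0]
opening: 0.0289
gripper_force: 29.9
```

```bash
python3 -m pendant '{"linear":[[0,0,30],[0,0,40],[0,0,25],[0,0,15],[0,0,10],[0,0,10],[0,0,5],[0,0,4],[0,0,2],[0,0,1],[0,0,0],[0,0,0]],"yaw":[0,0,0,0,0,0,0,0,0,0,0,0]}'
python3 -m pendant '{"linear":[[0,0,1],[0,0,0],[0,0,0]],"yaw":[0,0,0]}'
```

```text
time: 15.4
tcp_pos: [0.6204, -0.0371, 0.0621]
ee_rot: [[-0.0, 1.0, 0.001], [1.0, 0.0, -0.0], [-0.0, 0.001, -1.0]]
wrist_force: [-0.1, -0.1, -2.5]
opening: 0.0294
gripper_force: 29.9
time: 15.7
tcp_pos: [0.6206, -0.0372, 0.0616]
ee_rot: [[-0.0, 1.0, 0.001], [1.0, 0.0, -0.0], [-0.0, 0.001, -1.0]]
wrist_force: [-1.4, 1.8, 4.1]
opening: 0.029
gripper_force: 29.9
```

```bash
python3 -m pendant '{"linear":[[0,0,0],[0,0,0],[0,0,0],[0,0,0],[0,0,0],[0,0,-10],[0,0,-20],[0,0,-40],[0,0,-40],[0,0,-32],[0,0,0],[0,0,0]],"yaw":[0,0,0,0,0,0,0,0,0,0,0,0]}' 0.3
python3 -m pendant '{"linear":[[-42,-23.6,0],[-42,-23.6,0],[-42,-23.6,0],[-42,-23.6,0],[-42,-23.6,0],[-42,-23.6,0],[-42,-23.6,0],[0,0,0],[0,0,0],[0,0,0]],"yaw":[0,0,0,0,0,0,0,0,0,0]}' 1
python3 - <<'E'
from workcell import bot
import cv2
from h import *
d=bot.snapshot("side");a=cv2.resize(d["color"][150:270,260:360],(400,480),interpolation=cv2.INTER_CUBIC)
w=bot.snapshot("wrist");pickle.dump(w,open("w5.pkl","wb"));b=w["color"][:,120:520]
cv2.imwrite("pics/p5.png",np.hstack([a[:400],b]))
def grey(im,lo=0): 
    h=cv2.cvtColor(im,cv2.COLOR_BGR2HSV);return (h[...,1]<60)&(h[...,2]>lo)
p=project(w,[.455,-.3305,.078])[0];print(p,*[blob(w,p,34,lambda i:grey(i,lo),.078,3) for lo in (130,150)])
E
```

```text
time: 16.9
tcp_pos: [0.6206, -0.0373, 0.2042]
ee_rot: [[-0.0, 1.0, 0.002], [1.0, 0.0, -0.001], [-0.001, 0.002, -1.0]]
wrist_force: [0.3, 0.7, -0.8]
opening: 0.0577
gripper_force: 0.0
time: 17.9
tcp_pos: [0.4549, -0.3298, 0.2015]
ee_rot: [[-0.0, 1.0, -0.001], [1.0, 0.0, 0.002], [0.002, -0.001, -1.0]]
wrist_force: [-0.0, -0.1, 0.0]
opening: 0.088
gripper_force: 0.0
[317.60873981 195.47837663] (array([ 454.46063232, -330.23519897]), 40.02023696899414) (array([ 454.73675537, -330.38912964]), 39.40110397338867)
```

View pics/p5.png

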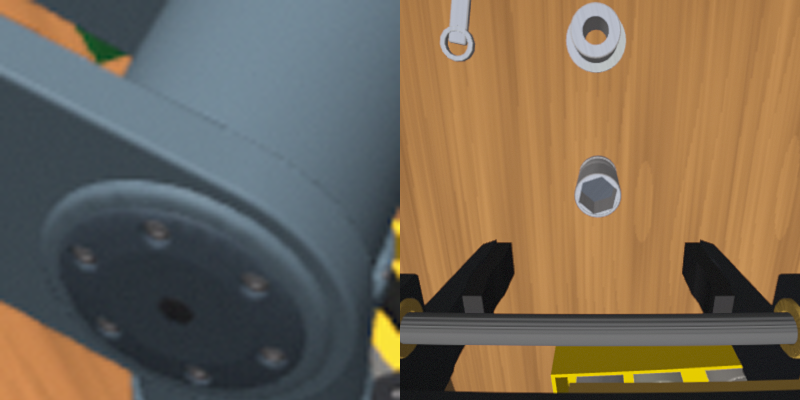

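```bash
python3 -m pendant '{"linear":[[0,0,0],[0,0,40],[0,0,40],[0,0,35],[0,0,20],[0,0,15],[0,0,0],[0,0,0]],"yaw":[0,0,0,0,0,0,0,0]}' 1 35
python3 -m pendant '{"linear":[[0,0,0],[0,0,0],[0,0,0],[0,0,0],[0,0,0],[0,0,0],[0,0,0],[0,0,0]],"yaw":[0,0,0,0,0,0,0,0]}' -1 35
```

```text
time: 18.8
tcp_pos: [0.4556, -0.3312, 0.0534]
ee_rot: [[-0.001, 1.0, 0.001], [1.0, 0.001, -0.001], [-0.001, 0.001, -1.0]]
wrist_force: [0.6, -0.0, 0.6]
opening: 0.0881
gripper_force: 0.0
time: 19.6
tcp_pos: [0.4549, -0.3312, 0.0528]
ee_rot: [[0.0, 1.0, -0.0], [1.0, -0.0, -0.0], [-0.0, -0.0, -1.0]]
wrist_force: [-1.3, 0.7, 2.3]
opening: 0.0393
gripper_force: 35.0
```

```bash
python3 -m pendant '{"linear":[[0,0,-10],[0,0,-30],[0,0,-40],[0,0,-40],[0,0,-30],[44.25,15.9,0],[44.25,15.9,0],[44.25,15.9,0],[44.25,15.9,0],[44.25,15.9,0]],"yaw":[0,0,0,0,0,0,0,0,0,0]}'
python3 -m pendant '{"linear":[[44.25,15.9,0],[44.25,15.9,0],[44.25,15.9,0],[44.25,15.9,0],[44.25,15.9,0],[0,0,0],[0,0,0],[0,0,0]],"yaw":[0,0,0,0,0,0,0,0]}'
```

```text
time: 20.6
tcp_pos: [0.5344, -0.1079, 0.2029]
ee_rot: [[0.0, 1.0, -0.0], [1.0, -0.0, 0.0], [0.0, -0.0, -1.0]]
wrist_force: [1.7, 0.3, -3.3]
opening: 0.0392
gripper_force: 35.0
time: 21.4
tcp_pos: [0.6134, 0.1107, 0.2024]
ee_rot: [[0.0, 1.0, -0.001], [1.0, -0.0, -0.0], [-0.0, -0.001, -1.0]]
wrist_force: [0.7, 0.0, -3.6]
opening: 0.0396
gripper_force: 35.0
```

```bash
python3 -m pendant '{"linear":[[0.7,0.7,30],[0,0,40],[0,0,25],[0,0,15],[0,0,10],[0,0,9],[0,0,5],[0,0,4],[0,0,2],[0,0,1],[0,0,0],[0,0,0]],"yaw":[0,0,0,0,0,0,0,0,0,0,0,0]}'
python3 -m pendant '{"linear":[[0,0,1],[0,0,0],[0,0,0]],"yaw":[0,0,0]}'
```

```text
time: 22.6
tcp_pos: [0.6149, 0.1121, 0.0621]
ee_rot: [[-0.0, 1.0, 0.001], [1.0, 0.0, -0.0], [-0.0, 0.001, -1.0]]
wrist_force: [-0.4, -0.6, -3.7]
opening: 0.0392
gripper_force: 35.0
time: 22.9
tcp_pos: [0.6148, 0.1121, 0.0608]
ee_rot: [[-0.0, 1.0, 0.0], [1.0, 0.0, 0.0], [0.0, 0.0, -1.0]]
wrist_force: [0.4, 0.6, -3.2]
opening: 0.0391
gripper_force: 35.0
```

```bash
python3 -m pendant '{"linear":[[0,0,1],[0,0,0],[0,0,0]],"yaw":[0,0,0]}'
python3 -m pendant '{"linear":[[0,0,1],[0,0,0],[0,0,0]],"yaw":[0,0,0]}'
```

```text
time: 23.2
tcp_pos: [0.6148, 0.1121, 0.0608]
ee_rot: [[-0.0, 1.0, 0.0], [1.0, 0.0, -0.0], [-0.0, 0.0, -1.0]]
wrist_force: [-3.2, -0.1, 5.4]
opening: 0.0389
gripper_force: 35.0
time: 23.5
tcp_pos: [0.6149, 0.1121, 0.0607]
ee_rot: [[-0.0, 1.0, 0.0], [1.0, 0.0, -0.0], [-0.0, 0.0, -1.0]]
wrist_force: [-6.3, 0.4, 12.4]
opening: 0.0392
gripper_force: 35.0
```

```bash
python3 -m pendant '{"linear":[[0,0,-0.5],[0,0,0],[0,0,0],[0,0,0],[0,0,0],[0,0,-10],[0,0,-20],[0,0,-40],[0,0,-40],[0,0,-33],[0,0,0],[0,0,0]],"yaw":[0,0,0,0,0,0,0,0,0,0,0,0]}' 0.6
python3 -m pendant '{"linear":[[38.8,-27.5,0],[38.8,-27.5,0],[38.8,-27.5,0],[38.8,-27.5,0],[38.8,-27.5,0],[38.8,-27.5,0],[0,0,0],[0,0,0],[0,0,0]],"yaw":[0,0,0,0,0,0,0,0,0]}' 1
python3 - <<'E'
from workcell import bot
import cv2
from h import *
d=bot.snapshot("side");a=cv2.resize(d["color"][150:250,270:370],(400,400),interpolation=cv2.INTER_CUBIC)
w=bot.snapshot("wrist");b=w["color"][:,120:520]
cv2.imwrite("pics/p6.png",np.hstack([a,b]))
def grey(im,lo=0): 
    h=cv2.cvtColor(im,cv2.COLOR_BGR2HSV);return (h[...,1]<60)&(h[...,2]>lo)
p=project(w,[.45,.345,.078])[0];print(p,*[blob(w,p,38,lambda i:grey(i,lo),.078,3) for lo in (130,150)])
E
```

```text
time: 24.7
tcp_pos: [0.6151, 0.1121, 0.2036]
ee_rot: [[-0.0, 1.0, 0.002], [1.0, 0.0, -0.0], [-0.0, 0.002, -1.0]]
wrist_force: [0.0, 0.3, -0.1]
opening: 0.0705
gripper_force: 0.0
time: 25.6
tcp_pos: [0.4497, 0.3439, 0.2012]
ee_rot: [[0.001, 1.0, -0.001], [1.0, -0.001, -0.001], [-0.001, -0.001, -1.0]]
wrist_force: [0.0, -0.5, -0.7]
opening: 0.0877
gripper_force: 0.0
[317.76339866 192.75631977] (array([451.26745605, 345.54388428]), 49.73506164550781) (array([451.35809326, 345.0531311 ]), 49.156524658203125)
```

View pics/p6.png

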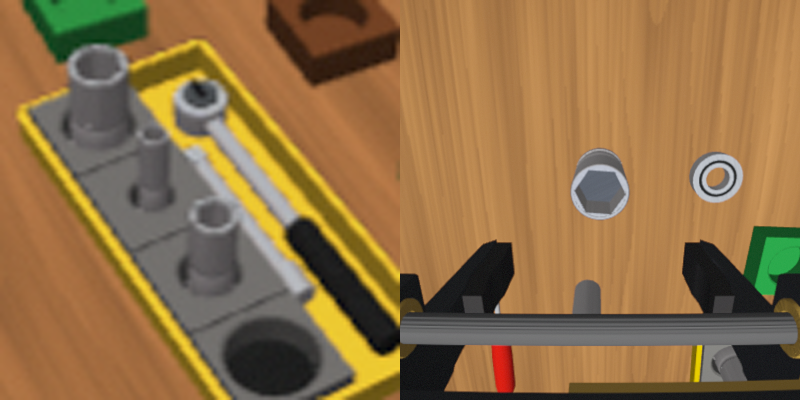

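```bash
python3 -m pendant '{"linear":[[1,1.5,0],[0,0,40],[0,0,40],[0,0,35],[0,0,19],[0,0,15],[0,0,0],[0,0,0]],"yaw":[0,0,0,0,0,0,0,0]}' 1 45
python3 -m pendant '{"linear":[[0,0,0],[0,0,0],[0,0,0],[0,0,0],[0,0,0],[0,0,0],[0,0,0],[0,0,0]],"yaw":[0,0,0,0,0,0,0,0]}' -1 45
```

```text
time: 26.5
tcp_pos: [0.452, 0.3458, 0.0538]
ee_rot: [[0.001, 1.0, 0.001], [1.0, -0.001, 0.0], [0.0, 0.001, -1.0]]
wrist_force: [0.6, 0.2, 0.7]
opening: 0.088
gripper_force: 0.0
time: 27.3
tcp_pos: [0.4514, 0.346, 0.0535]
ee_rot: [[0.0, 1.0, 0.001], [1.0, -0.0, 0.0], [0.0, 0.001, -1.0]]
wrist_force: [0.3, -0.3, 3.7]
opening: 0.0489
gripper_force: 45.0
```

```bash
python3 -m pendant '{"linear":[[0,0,-10],[0,0,-30],[0,0,-40],[0,0,-40],[0,0,-30],[-45.6,17.2,0],[-45.6,17.2,0],[-45.6,17.2,0],[-45.6,17.2,0],[-45.6,17.2,0]],"yaw":[0,0,0,0,0,0,0,0,0,0]}'
python3 -m pendant '{"linear":[[-45.6,17.2,0],[-45.6,17.2,0],[-45.6,17.2,0],[-45.6,17.2,0],[-45.6,17.2,0],[0,0,0],[0,0,0],[0,0,0]],"yaw":[0,0,0,0,0,0,0,0]}'
```

```text
time: 28.3
tcp_pos: [0.5365, 0.1161, 0.2027]
ee_rot: [[-0.0, 1.0, -0.002], [1.0, 0.0, 0.0], [0.0, -0.002, -1.0]]
wrist_force: [0.5, 0.8, -5.0]
opening: 0.0491
gripper_force: 45.0
time: 29.1
tcp_pos: [0.6222, -0.109, 0.2023]
ee_rot: [[-0.0, 1.0, -0.002], [1.0, 0.0, 0.001], [0.001, -0.002, -1.0]]
wrist_force: [-0.3, 0.2, -5.6]
opening: 0.0489
gripper_force: 45.0
```

```bash
python3 -m pendant '{"linear":[[-1,0.8,30],[0,0,40],[0,0,25],[0,0,15],[0,0,10],[0,0,9],[0,0,5],[0,0,4],[0,0,2],[0,0,1],[0,0,0],[0,0,0]],"yaw":[0,0,0,0,0,0,0,0,0,0,0,0]}'
python3 -m pendant '{"linear":[[0,0,1],[0,0,0],[0,0,0]],"yaw":[0,0,0]}'
python3 -m pendant '{"linear":[[0,0,1],[0,0,0],[0,0,0]],"yaw":[0,0,0]}'
```

```text
time: 30.3
tcp_pos: [0.6242, -0.1113, 0.0626]
ee_rot: [[0.0, 1.0, 0.001], [1.0, -0.0, -0.0], [-0.0, 0.001, -1.0]]
wrist_force: [0.0, -0.4, -5.8]
opening: 0.0492
gripper_force: 45.0
time: 30.6
tcp_pos: [0.6243, -0.1113, 0.0616]
ee_rot: [[0.0, 1.0, 0.001], [1.0, -0.0, -0.0], [-0.0, 0.001, -1.0]]
wrist_force: [-0.3, 0.2, -3.5]
opening: 0.0488
gripper_force: 45.0
time: 30.9
tcp_pos: [0.6243, -0.1113, 0.0615]
ee_rot: [[-0.0, 1.0, 0.001], [1.0, 0.0, -0.001], [-0.001, 0.001, -1.0]]
wrist_force: [-3.3, 0.2, 5.9]
opening: 0.0491
gripper_force: 45.0
```

On the floor; release, lift and move aside for a look.

```bash
python3 -m pendant '{"linear":[[0,0,0],[0,0,0],[0,0,0],[0,0,0],[0,0,0],[0,0,-10],[0,0,-20],[0,0,-40],[0,0,-40],[0,0,-33],[0,0,0]],"yaw":[0,0,0,0,0,0,0,0,0,0,0]}' 0.85
python3 -m pendant '{"linear":[[40,-25,0],[40,-25,0],[40,-25,0],[40,-25,0],[40,-25,0],[40,-25,0],[40,-25,0],[40,-25,0],[40,-10,0],[0,0,0],[0,0,0],[0,0,0]],"yaw":[0,0,0,0,0,0,0,0,0,0,0,0]}'
python3 - <<'E'
from workcell import bot
import cv2
from h import *
d=bot.snapshot("side");t=bot.snapshot("top")
cv2.imwrite("pics/p7.png",np.hstack([cv2.resize(d["color"][120:320,200:400],(400,400)),cv2.resize(t["color"][170:290,230:350],(400,400))]))
E
```

```text
time: 32.0
tcp_pos: [0.6271, -0.1122, 0.2105]
ee_rot: [[-0.0, 1.0, 0.011], [1.0, 0.0, -0.004], [-0.004, 0.011, -1.0]]
wrist_force: [-0.1, -0.5, 0.7]
opening: 0.0815
gripper_force: 0.0
time: 33.2
tcp_pos: [0.4142, 0.248, 0.203]
ee_rot: [[0.001, 1.0, -0.0], [1.0, -0.001, -0.001], [-0.001, -0.0, -1.0]]
wrist_force: [0.6, -0.1, -0.1]
opening: 0.0816
gripper_force: 0.0
```

View pics/p7.png

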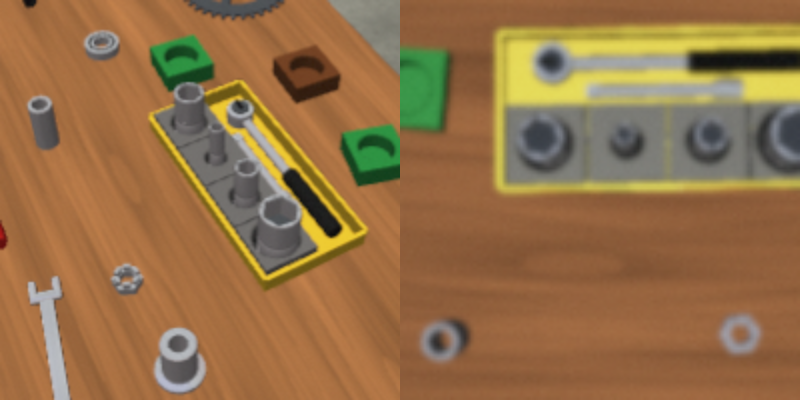

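The side crop shows all four sockets upright in their own wells: (190,105), (217,145), (246,185) and (278,225). Both spacers still stand where they were.

```bash
python3 -c "
from workcell import bot
print(bot.close_job())"
```

```text
the job is handed in; nothing more can be done
None
```

All four sockets stand upright, hexagon opening up, in their own wells; both spacers were left where they stood, and the job was handed in at about 33 s of the 106 s allowed.

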